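# Clear the glue-up weights off a model wagon

### The arm

A 6-joint arm with a two-finger parallel gripper is mounted at the origin on the work surface. World frame = base frame: x ahead of the robot, y to its left, z up, the work surface at z = 0. Lengths are in m, angles in rad, forces in N, time in s.
With the tool pointing down it reaches from about 0.35 to 0.875 m from the base axis. Payload 4.2 kg.
Tool frame: the origin (TCP) lies midway between the tips of the shut fingers; the grasp point (between the pads) lies 19 mm behind it; z points along the fingers, y is the line along which they close (so a half turn about z gives the same grasp; the last joint's range is limited). The gripper opens to 87 mm and grips with 3 to 60 N. Pads are 19 mm wide; open, the fingers measure 117 mm over their backs; the gripper's body (75 mm by 190 mm) begins 51 mm behind the grasp point.
Start: joints at [-1.034, 0.385, 0.008, 0, -1.194, -0.259], TCP at [0.171, -0.601, 0.223] pointing down, gripper open.
Joint ranges: [-3.14, 3.14], [-1.21, 2.06], [-1.07, 1.41], [-3.16, 2.05], [-2.99, -0.16], [-3.1, 3.1]. Speed limits (rad/s): [2.79, 2.79, 3.14, 3.14, 3.14, 3.14].

### API

Orientations are given as a unit quaternion [w, x, y, z].
In Python, from plant import observe, vision, r gives the robot as it stands.
- The arm moves only by the shell command python3 -m creep 'ROWS' [FORCE]. ROWS is JSON, a list of rows, each a list of 7 numbers: the opening, from 0 (shut) to 1 (fully open), then the shift along the world's x, y, z in units of 0.03 m (1.0 is 0.03 m), then the turn, a rotation vector about the world's x, y, z in units of 0.1 rad (1.0 is 0.1 rad). In form: [[claw, tx, ty, tz, rx, ry, rz], ...]. A call has 1 to 20 rows; each row shifts and turns the commanded pose from where the row before left it; what a row does not reach is not made up. A row lasts 1/10 s, in which the tool goes at most 50 mm and 8.59 degrees, less where a joint would pass 70% of its speed; a pose out of reach is approached as far as the arm can. A call with a number of a shift or a turn outside -1 to 1 is refused whole. A call with a gripper value outside its range is refused whole. The fingers move at their own pace and stop on an object; FORCE is the grip in N (left out, the last holds). Time passes only in rows, so rows that do not move let the fingers close. It gives the time, the measured TCP pose, the force, the opening and the grip force at its end, in the units of the state.
- observe(): the state, without advancing time (a new reading comes with each control period).
- vision.get_image(name): name is "side" or "top"; returns a dict with "color" (400x640x3 uint8, red, green, blue), "camera_matrix" (3x3 intrinsics, pixels), "k1" (the pictures are not rectified: a ray, as slopes to the right and down, at radius r is drawn at 1 + k1 r^2 times it, then the intrinsics apply), "R" (3x3) and "t" (3): a world point X has camera coordinates R X + t. Camera axes: x right, y down, z forward; pixel columns grow to the right and rows downward; lengths in m; the calibration is good to about 2 mm. A picture is of the moment at which its call begins. There is no depth.
- r.finish_job(): hands the job in; it is judged then, once.
Trained networks look in a picture, given as the dict that the camera call returned (one of the last four; its "shot" number tells which), for a name from the list of things; names that differ only in an ending like _2 or _b are one class to them, and where a whole thing is asked for, a point or a joint stands for the part that bears it (a point fixed in the world has none). Each returns a list of dicts, best first, with "conf" (0 to 1); they miss things now and then, are a little off and sometimes report something else, mostly with a low value. They report only what shows in the picture. A call takes as long as a camera call. They do not tell look-alikes from the thing itself.
- vision.find_in(picture, target): "at" ([row, column] as shares, 0 to 1, of the picture: columns of its width, rows of its height, amid what is visible of it).
The state is a dict: "time_s": time; "qpos": joint angles; "qvel": joint speeds; "tau": joint torques, N m; "ee_pos": TCP position; "eef_rot": TCP orientation; "ft_force": force on the tool from outside, world axes, zero at the start; "moment": the same for the moment, N m; "width": finger opening in m; "grasp_force": force on a finger pad.
Only numpy, scipy, OpenCV 4.12 (cv2) and the standard library are available. Lean on these libraries where they do the work, as an engineer would, in place of code of your own. Each camera call takes 0.05 s, during which the arm holds its last target. There are 200 camera calls.

### The job

The glue on the flat wagon has set: take the brass weights off it and put each flat in the plywood nest whose recess has its shape, first the round and the square one (either order), then the long bar. Last, set the wagon down gently on its wheels in the big plywood cradle, lengthwise and about centred. Leave everything released, never tip the wagon over, and do not shift or knock over the paint jar and the glue bottle.

Things in the scene. Friction and masses are not known exactly. Their poses are not given: they have to be found in the camera images.
- wagon: Model flat wagon under the weights: grey plank deck, black frame, 4 wheels that do not turn (one rigid piece, 0.22 kg). Origin centred at the bottom of the wheels; x along its length, z up. 130 mm long (145 over buffers), 56 mm wide (y) with flat sides 14 to 32 mm above the origin to grip; deck top at 32 mm. Wheels stand within 98 x 42 mm. Same both ways round.
- bar_weight: Long brass bar lying lengthwise on the wagon's deck: 90 (x) x 36 (y) x 22 mm high, about 0.6 kg. Origin at the centre of its underside; x along its length, z up.
- round_weight: Round brass weight standing on one half of the bar: upright cylinder, 36 mm diameter, 28 mm high, about 0.24 kg. Origin at the centre of its underside, z up. Its centre is about 50 mm from the square weight's.
- square_weight: Square brass weight standing on the other half of the bar: 32 x 32 x 28 mm high, about 0.24 kg. Origin at the centre of its underside; x and y along its sides (roughly along the bar's), z up.
- cradle: Wagon cradle, the largest plywood plate, fixed to the table: 180 (x) x 98 (y) x 9 mm with a rectangular recess 156 (x) x 74 (y) mm, 5 mm deep, floor lined grey. Origin at the centre of its underside, z up: recess floor at 4 mm, lip top at 9 mm above the origin. The wagon stands in it with its length along x, either way round.
- bar_nest: Nest for the bar: fixed plywood plate 124 (x) x 70 (y) x 9 mm with a rectangular recess 104 (x) x 50 (y) mm, 5 mm deep, floor lined grey. Origin at the centre of its underside, z up: recess floor at 4 mm, lip top at 9 mm.
- round_nest: Nest for the round weight: fixed plywood plate 70 x 70 x 9 mm with a round recess of 50 mm diameter, 5 mm deep, floor lined grey. Origin at the centre of its underside, z up: recess floor at 4 mm, lip top at 9 mm.
- square_nest: Nest for the square weight: fixed plywood plate 70 x 70 x 9 mm with a square recess 46 x 46 mm (sides along x and y), 5 mm deep, floor lined grey. Origin at the centre of its underside, z up: recess floor at 4 mm, lip top at 9 mm.
- paint_jar: Small loose glass paint jar with a white cap, standing among the work: 32 mm diameter, 42 mm high. Origin at the centre of its underside, z up. Not to be disturbed.
- glue_bottle: Small loose glue bottle with a white cap, standing among the work: 30 mm diameter, 68 mm high. Origin at the centre of its underside, z up. Not to be disturbed.
Things that resemble listed ones, but are neither listed nor needed, are in the scene too. Leave any turquoise look-alike of the bar_nest alone.

How it is judged:
On the way, in this order (a step that is already met when the one before it is completed fails the run):
1. the round and the square weight lie flat and released in their own nests (either order) (horizontal distance between round_weight and round_nest below 0.012 m and z of round_weight in the frame of round_nest between 0.001 and 0.0065 m and angle between each of round_weight, square_weight's own z axis and vertical below 0.1 rad and linear speed of each of round_weight, square_weight below 0.03 m/s and contact force between the fingers and round_weight below 0.1 N and horizontal distance between square_weight and square_nest below 0.012 m and z of square_weight in the frame of square_nest between 0.001 and 0.0065 m and contact force between the fingers and square_weight below 0.1 N), for 0.2 s.
2. then the bar lies flat and released in its nest (horizontal distance between bar_weight and bar_nest below 0.012 m and z of bar_weight in the frame of bar_nest between 0.001 and 0.0065 m and angle between bar_weight's own z axis and vertical below 0.1 rad and linear speed of bar_weight below 0.03 m/s and contact force between the fingers and bar_weight below 0.1 N), for 0.2 s.
3. then the wagon stands released in its cradle (horizontal distance between wagon and cradle below 0.015 m and z of wagon in the frame of cradle between 0.001 and 0.0065 m and angle between wagon's own z axis and vertical below 0.1 rad and linear speed of wagon below 0.03 m/s and contact force between the fingers and wagon below 0.1 N and angle between the x axis of wagon and the x axis of cradle, either way round below 0.25 rad), for 0.2 s.
At the end, for the whole second after the job is handed in: Each weight lies flat in its own nest (centre within 12 mm) and the wagon stands on its wheels in the cradle (within 15 mm, lengthwise within 0.25 rad either way round); all less than 2.5 mm above the recess floor, tilted less than 0.1 rad, at rest and released (all of step 1 and all of step 2 and all of step 3); the robot touches nothing.
It fails at once if the wagon is tipped by more than 0.6 rad (angle between wagon's own z axis and vertical above 0.6 rad).
It fails at once if the wagon hits the cradle with more than 60 N (set it down gently) (contact force between wagon and cradle above 60 N).
It fails at once if the paint jar is shifted by more than 25 mm or tipped over (distance of paint_jar from where it was at the start of the episode above 0.025 m or angle between paint_jar's own z axis and vertical above 0.5 rad).
It fails at once if the glue bottle is shifted by more than 25 mm or tipped over (distance of glue_bottle from where it was at the start of the episode above 0.025 m or angle between glue_bottle's own z axis and vertical above 0.5 rad).
It also fails if it takes over 136 s, if anything falls off the work surface, if the arm or the gripper's body presses on something with over 40 N, if the wrist force passes 120 N, or if a joint passes its speed limit or range.

## Working session

There is one attempt and no reset: what is moved stays moved. The work goes in short steps, Python scripts to look and compute and a shell command to move; the robot and the scene stay as the last step left them, time stands still between calls to the robot, and variables do not carry over. Pictures are saved under pics/ and viewed, at most 17 in all, crops included, and the job is handed in when it is done.

```bash
ls; mkdir -p pics
cat > h.py <<'E'
import numpy as np, cv2
from plant import observe, vision, r
def ray(p,uv):
    K=np.array(p["camera_matrix"]);k=p["k1"];R=np.array(p["R"]);t=np.array(p["t"])
    d=np.array([(uv[0]-K[0,2])/K[0,0],(uv[1]-K[1,2])/K[1,1]]);s=d.copy()
    for _ in range(30): s=d/(1+k*(s@s))
    v=R.T@np.array([s[0],s[1],1.]);return -R.T@t, v/np.linalg.norm(v)
def atz(p,uv,z):
    c,v=ray(p,uv);return c+v*(z-c[2])/v[2]
def tri(p1,a,p2,b):
    c1,v1=ray(p1,a);c2,v2=ray(p2,b)
    s=np.linalg.lstsq(np.c_[v1,-v2],c2-c1,rcond=None)[0]
    x,y=c1+v1*s[0],c2+v2*s[1];return (x+y)/2,np.linalg.norm(x-y)
def proj(p,X):
    K=np.array(p["camera_matrix"]);c=np.array(p["R"])@X+np.array(p["t"]);s=c[:2]/c[2]
    s=s*(1+p["k1"]*(s@s));return K[:2,:2]@s+K[:2,2]
E
python3 - <<'E'
from h import *
np.set_printoptions(precision=3,suppress=True)
P={}
for n in("top","side"):
    p=P[n]=vision.get_image(n);cv2.imwrite(f"pics/{n}0.png",p["color"][...,::-1])
    print(n,p["camera_matrix"],p["k1"],p["R"],p["t"],"cam",-np.array(p["R"]).T@np.array(p["t"]))
for o in "wagon bar_weight round_weight square_weight cradle bar_nest round_nest square_nest paint_jar glue_bottle".split():
    for n in P:
        for d in vision.find_in(P[n],o)[:3]:
            uv=(d["at"][1]*640,d["at"][0]*400);print(o,n,np.round(uv,1),round(d["conf"],2),atz(P[n],uv,0.0))
print(observe())
E
```

```text
pics
top [[387.959   0.    318.772]
 [  0.    387.959 201.548]
 [  0.      0.      1.   ]] -0.014422287060826326 [[-0.    -1.     0.003]
 [-0.98  -0.    -0.198]
 [ 0.198 -0.003 -0.98 ]] [0.051 0.509 0.898] cam [0.321 0.054 0.981]
side [[451.544   0.    317.916]
 [  0.    451.544 201.849]
 [  0.      0.      1.   ]] -0.07006381924750409 [[-0.778 -0.629  0.011]
 [-0.393  0.473 -0.788]
 [ 0.49  -0.617 -0.615]] [0.422 0.196 1.149] cam [-0.158  0.882  0.857]
wagon top [380.4 162.9] 0.79 [ 0.624 -0.112  0.   ]
wagon side [325.4 166. ] 0.7 [ 0.631 -0.15   0.   ]
bar_weight top [387.  161.4] 0.6 [ 0.628 -0.13   0.   ]
bar_weight side [323.7 161.7] 0.6 [ 0.653 -0.168  0.   ]
round_weight top [396.1 167.5] 0.69 [ 0.611 -0.153  0.   ]
round_weight side [330.8 155.3] 0.42 [ 0.659 -0.217  0.   ]
square_weight top [395.3 146.3] 0.65 [ 0.67  -0.153  0.   ]
square_weight side [317.5 153. ] 0.61 [ 0.705 -0.199  0.   ]
cradle top [269.8 169.7] 0.93 [0.605 0.179 0.   ]
cradle side [412.3 173.7] 0.29 [ 0.377 -0.302  0.   ]
cradle side [325.6 164.6] 0.19 [ 0.636 -0.158  0.   ]
bar_nest top [228.5 249.5] 
[... 542 characters left out ...]
. ] 0.5 [ 0.374 -0.31   0.   ]
paint_jar top [331.6 122.6] 0.58 [0.737 0.016 0.   ]
paint_jar side [272.4 171.6] 0.41 [ 0.747 -0.009  0.   ]
glue_bottle top [204.4 172.9] 0.44 [0.596 0.35  0.   ]
glue_bottle side [225.  240.2] 0.61 [0.615 0.322 0.   ]
{'time_s': 1.1, 'qpos': array([-1.034,  0.385,  0.008,  0.   , -1.194, -0.259]), 'qvel': array([ 0.002, -0.   ,  0.001, -0.   ,  0.001,  0.001]), 'tau': array([ -0.   , -39.048,  18.763,   4.225,   0.016,  -0.   ]), 'ee_pos': array([ 0.171, -0.601,  0.223]), 'eef_rot': array([-0.   , -0.138,  0.99 , -0.   ]), 'ft_force': array([-0.548, -0.507,  0.044]), 'moment': array([-0.036, -0.005, -0.   ]), 'grasp_force': 0.0, 'width': 0.08721000780532906}
```

View pics/top0.png

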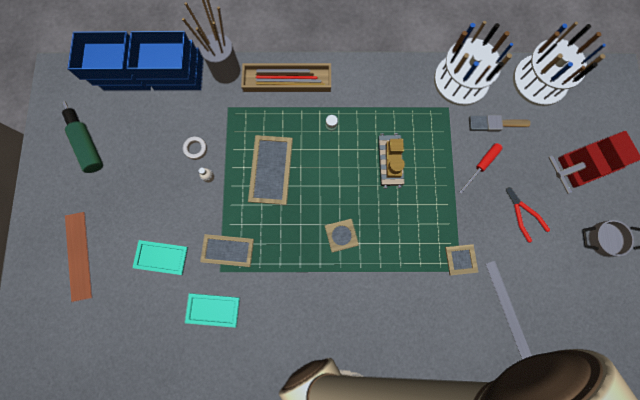

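View pics/side0.png

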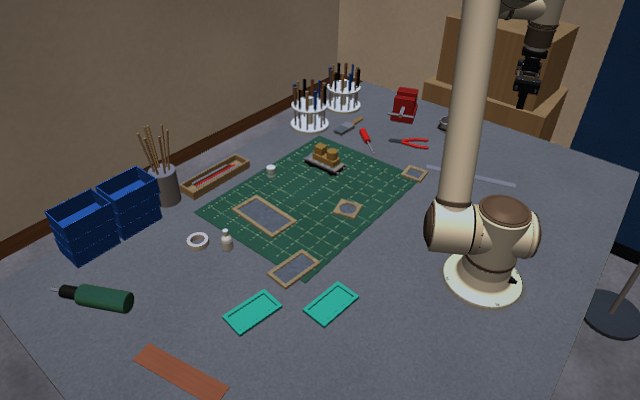

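Run:
```python
import cv2
a=cv2.imread("pics/top0.png")[110:220,330:450];b=cv2.imread("pics/side0.png")[110:220,260:380]
cv2.imwrite("pics/c0.png",cv2.hconcat([cv2.resize(a,(400,367),interpolation=cv2.INTER_CUBIC),cv2.resize(b,(400,367),interpolation=cv2.INTER_CUBIC)]))
```

```text
(no output)
```

View pics/c0.png

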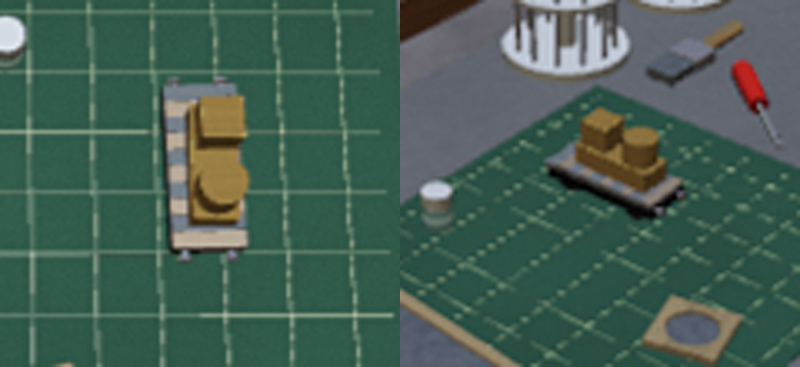

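Top: the wagon with bar, square (≈397,145) and round (≈397,164) stands at ≈(391,160). The wooden nests are cradle (270,170), bar (227,250), round (342,235) and square (461,260); the two turquoise plates are look-alikes. Paint jar is at (331,121), glue bottle at (205,174). Side: same layout, all visible. Next I fit silhouettes in both views.

```bash
cat > fit.py <<'E'
from h import *
from scipy.optimize import minimize
def brass(p):
    h=cv2.cvtColor(p["color"],cv2.COLOR_RGB2HSV); return ((h[...,0]>12)&(h[...,0]<28)&(h[...,1]>125)&(h[...,2]>60)).astype(np.uint8)
def box(x,y,a,z0,l,w,h):
    c,s=np.cos(a),np.sin(a)
    return np.array([[x+c*u*l/2-s*v*w/2,y+s*u*l/2+c*v*w/2,z0+k*h] for k in(0,1) for u,v in((-1,-1),(1,-1),(1,1),(-1,1))])
def cyl(x,y,z0,d,h):
    t=np.linspace(0,6.283,24,endpoint=False)
    return np.array([[x+d/2*np.cos(q),y+d/2*np.sin(q),z0+k*h] for k in(0,1) for q in t])
S=8
def sil(p,parts,win):
    x0,y0,x1,y1=win;m=np.zeros(((y1-y0)*S,(x1-x0)*S),np.uint8)
    for P in parts:
        q=np.array([proj(p,X) for X in P]);q=((q-[x0-.5,y0-.5])*S-.5)
        cv2.fillConvexPoly(m,cv2.convexHull(np.round(q).astype(np.int32)),1)
    return cv2.resize(m.astype(np.float32),(x1-x0,y1-y0),interpolation=cv2.INTER_AREA)
def rect(p,c,half,z,lo=(8,40,60),hi=(25,200,255),grey=False):
    """outer plywood plate: rect on plane z, in world"""
    h=cv2.cvtColor(p["color"],cv2.COLOR_RGB2HSV);m=cv2.inRange(h,lo,hi)
    w=np.zeros_like(m);w[c[1]-half[1]:c[1]+half[1],c[0]-half[0]:c[0]+half[0]]=1
    cs=cv2.findContours(m*w,cv2.RETR_EXTERNAL,cv2.CHAIN_APPROX_NONE)[0];k=max(cs,key=cv2.contourArea)[:,0]
    W=np.array([atz(p,q,z)[:2] for q in k],np.float32);return cv2.minAreaRect(W*1000)
E
python3 - <<'E'
from fit import *
np.set_printoptions(precision=4,suppress=True)
T=vision.get_image("top");D=vision.get_image("side")
for n,a,b,ha,hb in(("cradle",(270,170),(264,215),(30,45),(40,30)),("bar_nest",(227,250),(294,268),(32,24),(32,24)),("round_nest",(342,235),(348,208),(22,22),(20,16)),("square_nest",(461,260),(414,173),(22,22),(18,14))):
    for p,c,h in((T,a,ha),(D,b,hb)):
        for z in (0.009,):print(n,[np.round(v,1) for v in rect(p,c,h,z)])
wins={0:(370,130,415,192),1:(300,138,350,178)}
M=[brass(p)[w[1]:w[3],w[0]:w[2]].astype(np.float32) for p,w in((T,wins[0]),(D,wins[1]))]
print("mask px",[m.sum() for m in M])
def parts(v):
    bx,by,ba,rx,ry,sx,sy,sa,z=v
    return [box(bx,by,ba,z,.09,.036,.022),cyl(rx,ry,z+.022,.036,.028),box(sx,sy,sa,z+.022,.032,.032,.028)]
def cost(v): return sum(np.abs(sil(p,parts(v),wins[i])-M[i]).sum() for i,p in enumerate((T,D)))
v0=np.array([.62,-.13,0.05,.595,-.13,.645,-.13,0.05,.032])
best=None
for k in range(5):
    s=np.vstack([v0]+[v0+np.eye(9)[i]*([.015,.015,.15,.015,.015,.015,.015,.2,.01][i])*(1 if k%2 else -1)/(1+k/3) for i in range(9)])
    o=minimize(cost,v0,method="Nelder-Mead",options=dict(initial_simplex=s,maxiter=500,xatol=1e-5,fatol=.05));v0=o.x;print(o.fun,o.x)
ov=[]
for p,w in((T,wins[0]),(D,wins[1])):
    x0,y0,x1,y1=w;im=cv2.resize(p["color"][y0:y1,x0:x1,::-1],None,fx=8,fy=8,interpolation=cv2.INTER_CUBIC)
    for P in parts(v0):
        n=len(P)//2
        for Q in(P[:n],P[n:]):
            q=np.array([(proj(p,X)-[x0-.5,y0-.5])*8-.5 for X in Q]);cv2.polylines(im,[np.round(q).astype(np.int32)],True,(255,255,0) if Q is P[:n] else (0,0,255),1)
    ov.append(cv2.copyMakeBorder(im,0,500-len(im),0,0,cv2.BORDER_CONSTANT))
cv2.imwrite("pics/ov.png",cv2.hconcat(ov))
for n,a,b in(("jar",(331.5,121),(270.5,165.5)),("glue cap",(205,171),(226,232))): print(n,tri(T,a,D,b))
E
```

```text
cradle [array([604.4, 177. ]), array([ 97.5, 180.6]), np.float64(85.9)]
cradle [array([602.4, 181.6]), array([100.2, 183.7]), np.float64(85.7)]
bar_nest [array([394.5, 280.5]), array([124.5,  69.9]), np.float64(84.7)]
bar_nest [array([393. , 286.2]), array([128.2,  75.7]), np.float64(85.2)]
round_nest [array([432.4,  -5.6]), array([69.4, 68.9]), np.float64(13.9)]
round_nest [array([430. ,  -0.5]), array([70. , 76.1]), np.float64(14.1)]
square_nest [array([ 371.7, -304.2]), array([70.1, 72.2]), np.float64(5.4)]
square_nest [array([ 368. , -298.1]), array([72.8, 77.4]), np.float64(3.8)]
mask px [np.float32(548.0), np.float32(393.0)]
126.484375 [ 0.6246 -0.141  -0.0422  0.5993 -0.1367  0.6442 -0.1351  0.1639  0.031 ]
119.765625 [ 0.6241 -0.1408 -0.043   0.5981 -0.1362  0.6436 -0.1361  0.1306  0.0317]
119.375 [ 0.6241 -0.1409 -0.0435  0.5983 -0.1361  0.6437 -0.1361  0.1127  0.0317]
119.0 [ 0.6239 -0.1408 -0.0436  0.598  -0.136   0.6437 -0.1361  0.1305  0.0318]
117.9375 [ 0.6238 -0.1408 -0.044   0.5981 -0.136   0.6439 -0.1361  0.0697  0.0319]
jar (array([0.7228, 0.0191, 0.0483]), np.float64(0.0045229213673053294))
glue cap (array([0.5871, 0.3335, 0.0538]), np.float64(0.0023137453520840822))
```

View pics/ov.png

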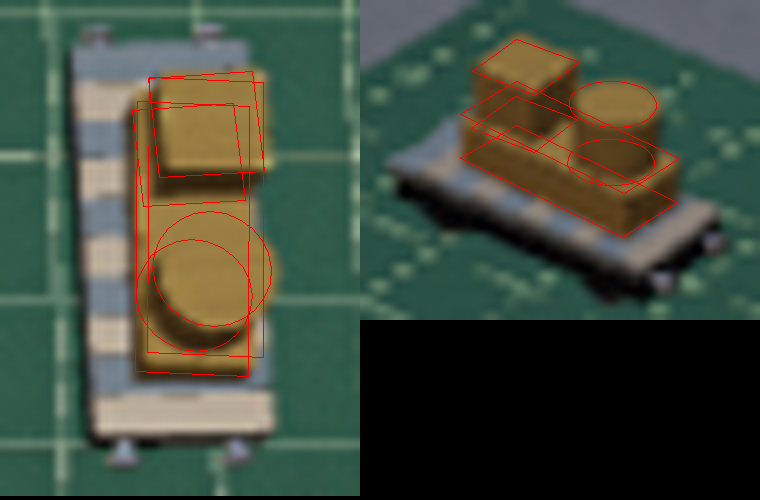

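The overlay shows the bar/round/square heights fit (underside at 32 mm), with about 1–2 mm disagreement between the cameras. First move: approach along a clear path, aligning the jaw across the wagon.

```bash
python3 -m creep '[[1,1,1,0,0,0,-0.4],[1,1,1,0,0,0,-0.4],[1,1,1,0,0,0,-0.4],[1,1,1,0,0,0,-0.4],[1,1,1,0,0,0,-0.4],[1,0,0,0,0,0,0],[1,0,0,0,0,0,0]]' 30
python3 - <<'E'
from fit import *
np.set_printoptions(precision=4,suppress=True)
T=vision.get_image("top");D=vision.get_image("side")
hsv=cv2.cvtColor(T["color"],cv2.COLOR_RGB2HSV)
def brass2(p):
    h=cv2.cvtColor(p["color"],cv2.COLOR_RGB2HSV); return ((h[...,0]>10)&(h[...,0]<30)&(h[...,1]>110)&(h[...,2]>25)).astype(np.uint8)
wins=[(370,130,415,192),(300,138,350,178)]
def parts(v):
    bx,by,ba,rx,ry,sx,sy,sa=v;z=.032
    return [box(bx,by,ba,z,.09,.036,.022),cyl(rx,ry,z+.022,.036,.028),box(sx,sy,sa,z+.022,.032,.032,.028)]
ov=[]
for p,w in zip((T,D),wins):
    m=brass2(p)[w[1]:w[3],w[0]:w[2]].astype(np.float32)
    v0=np.array([.622,-.140,0.03,.598,-.138,.645,-.138,0.03])
    f=lambda v: np.abs(sil(p,parts(v),w)-m).sum()
    for k in range(5):
        s=np.vstack([v0]+[v0+np.eye(8)[i]*([.01,.01,.12,.01,.01,.01,.01,.12][i])*(1 if k%2 else -1)/(1+k/2) for i in range(8)])
        o=minimize(f,v0,method="Nelder-Mead",options=dict(initial_simplex=s,maxiter=500,xatol=1e-5,fatol=.05));v0=o.x
    print(m.sum(),o.fun,v0)
    x0,y0,x1,y1=w;im=cv2.resize(p["color"][y0:y1,x0:x1,::-1],None,fx=8,fy=8,interpolation=cv2.INTER_CUBIC)
    for P in parts(v0):
        n=len(P)//2
        for Q in(P[:n],P[n:]):
            q=np.array([(proj(p,X)-[x0-.5,y0-.5])*8-.5 for X in Q]);cv2.polylines(im,[np.round(q).astype(np.int32)],True,(0,0,255),1)
    ov.append(cv2.copyMakeBorder(im,0,500-len(im),0,0,cv2.BORDER_CONSTANT))
cv2.imwrite("pics/ov2.png",cv2.hconcat(ov))
# wagon deck: hand-picked corners (crop 8x), z=.032
for q in((73,45),(247,42),(270,432),(93,435)): print("deck",atz(T,(370+q[0]/8-.5,130+q[1]/8-.5),.032))
# nests: grey recess floors' contours, z=.004 / lip z=.009
print(observe()["ee_pos"],observe()["eef_rot"])
E
```

```text
time_s: 1.9
ee_pos: [0.3222, -0.4504, 0.2228]
eef_rot: [0.0, -0.04, 0.999, -0.0]
ft_force: [0.5, -0.4, 0.2]
width: 0.0871
grasp_force: 0.0
593.0 40.328125 [ 0.6232 -0.1394 -0.0061  0.5971 -0.1364  0.6446 -0.1376 -0.0424]
417.0 26.328125 [ 0.6243 -0.142  -0.073   0.5983 -0.1358  0.6438 -0.1365  0.0786]
deck [ 0.6888 -0.1045  0.032 ]
deck [ 0.69  -0.161  0.032]
deck [ 0.5598 -0.1627  0.032 ]
deck [ 0.5588 -0.1067  0.032 ]
[ 0.3211 -0.4514  0.2226] [-0.     -0.0387  0.9992 -0.0001]
```

View pics/ov2.png

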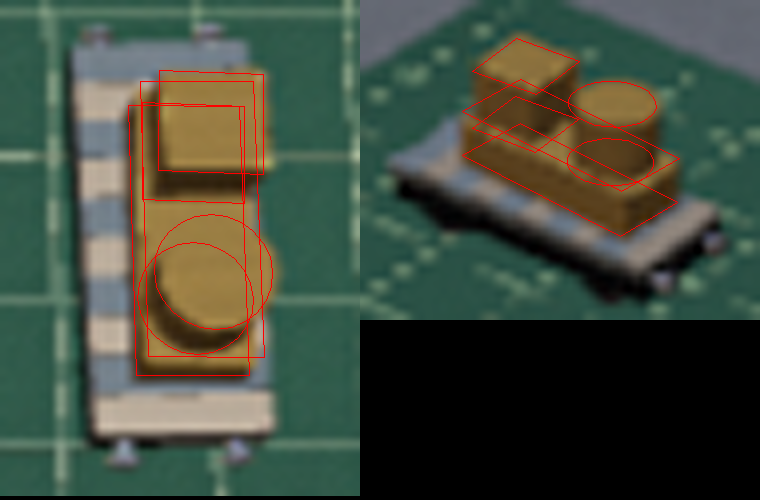

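Round ≈ (0.597, −0.137), square ≈ (0.645, −0.138), bar ≈ (0.623, −0.140) with yaw ≈ −0.01. Wagon ≈ (0.624, −0.134), yaw ≈ 0.015; the measured deck is 130×56 mm, as stated. The views agree within about 2 mm. Going above the round weight.

```bash
python3 -m creep '[[1,0.84,0.95,0,0,0,-0.07],[1,0.84,0.95,0,0,0,-0.07],[1,0.84,0.95,0,0,0,-0.07],[1,0.84,0.95,0,0,0,-0.07],[1,0.84,0.95,0,0,0,-0.07],[1,0.84,0.95,0,0,0,-0.07],[1,0.84,0.95,0,0,0,-0.07],[1,0.84,0.95,0,0,0,-0.07],[1,0.84,0.95,0,0,0,-0.07],[1,0.84,0.95,0,0,0,-0.07],[1,0.8,0.97,0,0,0,-0.07],[1,0,0,-1,0,0,0],[1,0,0,-1,0,0,0],[1,0,0,-1,0,0,0],[1,0,0,-0.6,0,0,0],[1,0,0,0,0,0,0],[1,0,0,0,0,0,0]]' 30
python3 - <<'E'
from h import *
T=vision.get_image("top");D=vision.get_image("side")
a=T["color"][120:195,360:430,::-1];b=D["color"][100:175,290:360,::-1]
cv2.imwrite("pics/g1.png",cv2.resize(cv2.hconcat([a,b]),None,fx=5,fy=5,interpolation=cv2.INTER_CUBIC))
E
```

```text
time_s: 3.7
ee_pos: [0.5977, -0.1382, 0.1148]
eef_rot: [0.0, 0.0, 1.0, -0.0]
ft_force: [-0.2, -0.7, 0.1]
width: 0.0868
grasp_force: 0.0
```

View pics/g1.png

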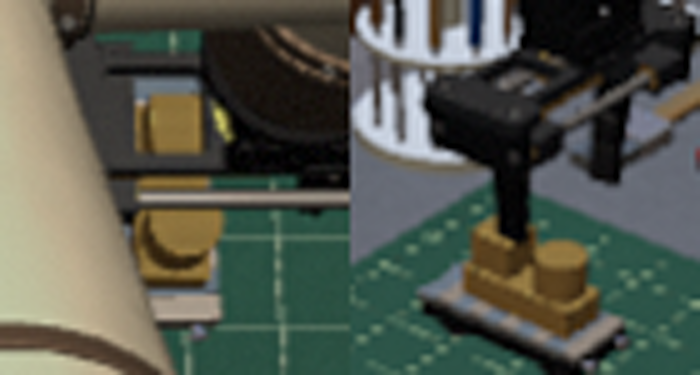

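Run:
```python
from h import *
D=vision.get_image("side")
for y in(-.094,-.088,-.079): print(y,proj(D,np.array([.5977,y,.1148])))
```

```text
-0.094 [323.42629576 146.99449333]
-0.088 [322.24785634 147.74840781]
-0.079 [320.46852359 148.88687941]
```

The finger tip shows at (322.4, 147.6), where the robot pose predicts it. Descend and grip the round weight.

```bash
python3 -m creep '[[1,0,0,-0.6,0,0,0],[1,0,0,-0.6,0,0,0],[1,0,0,-0.4,0,0,0],[1,0,0,-0.25,0,0,0],[1,0,0,0,0,0,0],[1,0,0,0,0,0,0],[0.3,0,0,0,0,0,0],[0.3,0,0,0,0,0,0],[0.3,0,0,0,0,0,0],[0.3,0,0,0,0,0,0],[0.3,0,0,0,0,0,0],[0.3,0,0,0,0,0,0],[0.3,0,0,0,0,0,0],[0.3,0,0,0,0,0,0]]' 25
```

```text
time_s: 5.25
ee_pos: [0.5974, -0.1368, 0.059]
eef_rot: [0.0, -0.0, 1.0, 0.0]
ft_force: [-0.3, 1.0, 0.3]
width: 0.0354
grasp_force: 25.0
```

```bash
python3 -m creep '[[0.3,0,0,0.3,0,0,0],[0.3,0,0,0.7,0,0,0],[0.3,0,0,1,0,0,0],[0.3,0,0,0.5,0,0,0],[0.3,-0.5,0.37,0,0,0,0],[0.3,-1,0.8,0,0,0,0],[0.3,-1,0.8,0,0,0,0],[0.3,-1,0.8,0,0,0,0],[0.3,-1,0.8,0,0,0,0],[0.3,-0.6,0.5,0,0,0,0],[0.3,-0.4,0.3,0,0,0,0],[0.3,0,0,0,0,0,0],[0.3,0,0,-1,0,0,0],[0.3,0,0,-1,0,0,0],[0.3,0,0,-1,0,0,0],[0.3,0,0,0,0,0,0],[0.3,0,0,0,0,0,0],[0.3,0,0,0,0,0,0]]'
python3 - <<'E'
from h import *
T=vision.get_image("top");D=vision.get_image("side")
a=T["color"][120:280,300:400,::-1];b=D["color"][130:290,290:390,::-1]
cv2.imwrite("pics/g2.png",cv2.resize(cv2.hconcat([a,b]),None,fx=3.7,fy=3.7,interpolation=cv2.INTER_CUBIC))
E
```

```text
time_s: 7.05
ee_pos: [0.434, -0.0056, 0.0455]
eef_rot: [0.002, -0.0, 1.0, 0.0]
ft_force: [-0.7, 0.5, -1.5]
width: 0.0354
grasp_force: 25.0
```

View pics/g2.png

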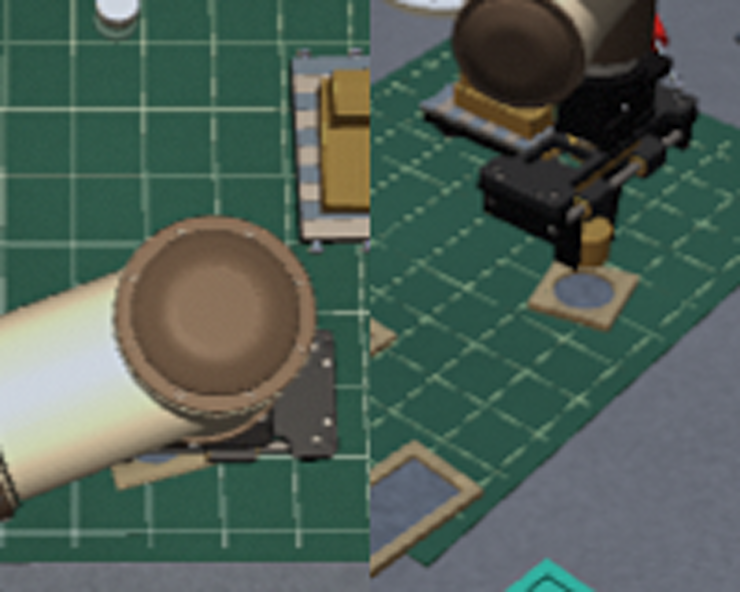

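The round weight hangs just over the round nest, with its recess centred at (583, 290) in the side crop. Lower and release.

```bash
python3 -m creep '[[0.3,-0.03,0.03,-0.5,0,0,0],[0.3,0,0,-0.3,0,0,0],[0.3,0,0,-0.2,0,0,0],[0.3,0,0,-0.1,0,0,0],[0.3,0,0,-0.03,0,0,0],[0.3,0,0,0,0,0,0],[0.3,0,0,0,0,0,0]]'
```

```text
time_s: 7.85
ee_pos: [0.4318, -0.0048, 0.0104]
eef_rot: [0.0, -0.0, 1.0, 0.0]
ft_force: [0.2, 0.9, -2.2]
width: 0.0355
grasp_force: 25.0
```

```bash
python3 -m creep '[[0.6,0,0,0,0,0,0],[0.6,0,0,0,0,0,0],[0.6,0,0,0,0,0,0],[0.6,0,0,0.3,0,0,0],[0.6,0,0,1,0,0,0],[0.8,0,0,1,0,0,0],[1,0,0,1,0,0,0],[1,0,0,0.7,0,0,0],[1,0.9,-0.55,0,0,0,0],[1,0.9,-0.55,0,0,0,0],[1,0.9,-0.55,0,0,0,0],[1,0.9,-0.55,0,0,0,0],[1,0.9,-0.55,0,0,0,0],[1,0.9,-0.55,0,0,0,0],[1,0.9,-0.55,0,0,0,0],[1,0.8,-0.55,0,0,0,0],[1,0,0,0,0,0,0],[1,0,0,0,0,0,0],[1,0,0,0,0,0,0]]'
python3 - <<'E'
from fit import *
T=vision.get_image("top");D=vision.get_image("side")
w=(322,214,364,256)
a=T["color"][210:260,317:367,::-1];b=D["color"][180:230,323:373,::-1]
cv2.imwrite("pics/g3.png",cv2.resize(cv2.hconcat([a,b]),None,fx=6,fy=6,interpolation=cv2.INTER_CUBIC))
E
```

```text
time_s: 9.75
ee_pos: [0.6437, -0.1365, 0.1305]
eef_rot: [-0.0, -0.0, 1.0, 0.0]
ft_force: [0.4, 0.6, -0.6]
width: 0.087
grasp_force: 0.0
```

View pics/g3.png

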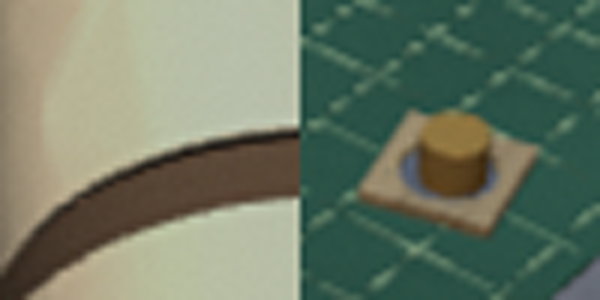

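The round weight stands in the round recess with grey visible around it (side crop ≈ (455, 160)). Now the square.

```bash
python3 -m creep '[[1,0.03,-0.02,-0.7,0,0,0],[1,0,0,-0.7,0,0,0],[1,0,0,-0.5,0,0,0],[1,0,0,-0.3,0,0,0],[1,0,0,-0.12,0,0,0],[1,0,0,0,0,0,0],[0.3,0,0,0,0,0,0],[0.3,0,0,0,0,0,0],[0.3,0,0,0,0,0,0],[0.3,0,0,0,0,0,0],[0.3,0,0,0,0,0,0],[0.3,0,0,0,0,0,0],[0.3,0,0,0,0,0,0],[0.3,0,0,0,0,0,0],[0.3,0,0,0,0,0,0]]' 25
```

```text
time_s: 11.35
ee_pos: [0.6455, -0.1374, 0.0605]
eef_rot: [0.0, -0.0, 1.0, 0.0]
ft_force: [0.9, 0.7, 0.4]
width: 0.0319
grasp_force: 25.0
```

```bash
python3 -m creep '[[0.3,0,0,0.3,0,0,0],[0.3,0,0,0.7,0,0,0],[0.3,0,0,1,0,0,0],[0.3,0,0,0.5,0,0,0],[0.3,-0.5,-0.3,0,0,0,0.05],[0.3,-0.95,-0.55,0,0,0,0.1],[0.3,-1,-0.6,0,0,0,0.1],[0.3,-1,-0.6,0,0,0,0.1],[0.3,-1,-0.6,0,0,0,0.1],[0.3,-1,-0.6,0,0,0,0.1],[0.3,-1,-0.6,0,0,0,0.1],[0.3,-1,-0.6,0,0,0,0.1],[0.3,-0.9,-0.6,0,0,0,0.05],[0.3,-0.5,-0.3,-0.3,0,0,0],[0.3,-0.3,-0.2,-0.8,0,0,0],[0.3,0,0,-1,0,0,0],[0.3,0,0,-0.8,0,0,0],[0.3,0,0,0,0,0,0],[0.3,0,0,0,0,0,0],[0.3,0,0,0,0,0,0]]'
python3 - <<'E'
from h import *
T=vision.get_image("top");D=vision.get_image("side")
a=T["color"][220:300,420:500,::-1];b=D["color"][120:200,370:450,::-1]
cv2.imwrite("pics/g4.png",cv2.resize(cv2.hconcat([a,b]),None,fx=5,fy=5,interpolation=cv2.INTER_CUBIC))
p=observe()["ee_pos"]
for X in (p+[0,0,-.0065+0],[.3717,-.3045,.004]): print(proj(T,np.array(X)),proj(D,np.array(X)))
E
```

```text
time_s: 13.35
ee_pos: [0.3722, -0.3044, 0.0497]
eef_rot: [0.001, -0.041, 0.999, -0.001]
ft_force: [0.6, -0.2, -1.5]
width: 0.0318
grasp_force: 25.0
[466.40778029 258.22502273] [415.66257296 163.18012044]
[460.57785631 259.23634261] [414.12439586 173.00245638]
```

View pics/g4.png

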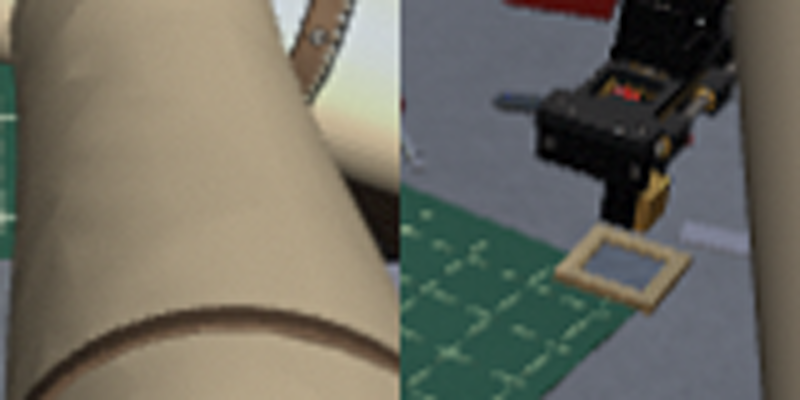

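The square hangs above the square nest; the recess centre at ≈(415, 172) px matches the prediction (414, 173). Lower and release.

```bash
python3 -m creep '[[0.3,0,0,-0.5,0,0,0],[0.3,0,0,-0.4,0,0,0],[0.3,0,0,-0.2,0,0,0],[0.3,0,0,-0.1,0,0,0],[0.3,0,0,0,0,0,0],[0.3,0,0,0,0,0,0]]'
```

```text
time_s: 14.05
ee_pos: [0.3714, -0.3042, 0.0131]
eef_rot: [0.001, -0.04, 0.999, -0.0]
ft_force: [-0.3, 0.2, -3.0]
width: 0.0318
grasp_force: 25.0
```

```bash
python3 -m creep '[[0.3,0,0,-0.05,0,0,0],[0.3,0,0,0,0,0,0],[0.6,0,0,0,0,0,0],[0.6,0,0,0,0,0,0],[0.6,0,0,0,0,0,0],[0.6,0,0,0.3,0,0,0],[0.6,0,0,1,0,0,0],[0.8,0,0,1,0,0,0],[1,0,0,1,0,0,0],[1,0.9,0.5,0.6,0,0,-0.1],[1,0.9,0.5,0,0,0,-0.1],[1,0.9,0.5,0,0,0,-0.1],[1,0,0,0,0,0,0],[1,0,0,0,0,0,0]]'
python3 - <<'E'
from h import *
T=vision.get_image("top");D=vision.get_image("side")
a=T["color"][125:200,360:420,::-1];b=D["color"][130:205,300:360,::-1];c=D["color"][140:215,390:430,::-1]
cv2.imwrite("pics/g5.png",cv2.resize(cv2.hconcat([a,b,c]),None,fx=5,fy=5,interpolation=cv2.INTER_CUBIC))
E
```

```text
time_s: 15.45
ee_pos: [0.4519, -0.2586, 0.1284]
eef_rot: [-0.0, -0.026, 1.0, 0.0]
ft_force: [-0.7, -0.2, -0.4]
width: 0.0865
grasp_force: 0.0
```

View pics/g5.png

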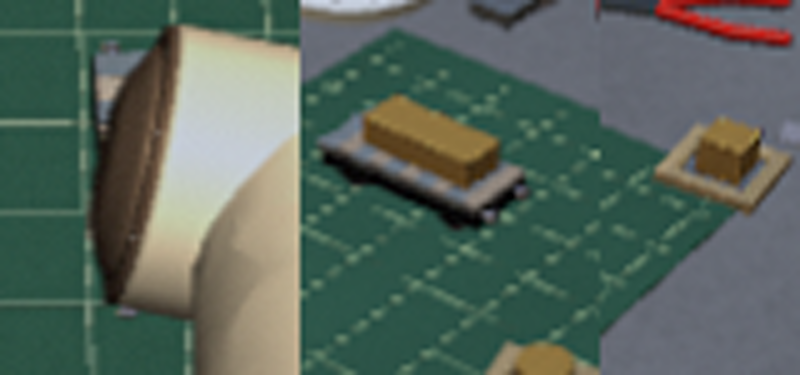

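The square sits in its recess (right part, ≈(727, 160)), and the bar alone remains on the deck. I refit the bar and the wagon deck from the side view.

Run:
```python
from fit import *
D=vision.get_image("side");w=(300,138,350,178)
h=cv2.cvtColor(D["color"],cv2.COLOR_RGB2HSV);m=((h[...,0]>10)&(h[...,0]<30)&(h[...,1]>110)&(h[...,2]>25)).astype(np.float32)[w[1]:w[3],w[0]:w[2]]
for z in(.030,.032,.034):
    v0=np.array([.623,-.14,0.])
    for k in range(3):
        s=np.vstack([v0]+[v0+np.eye(3)[i]*[.01,.01,.1][i]*(-1)**k for i in range(3)])
        o=minimize(lambda v:np.abs(sil(D,[box(*v,z,.09,.036,.022)],w)-m).sum(),v0,method="Nelder-Mead",options=dict(initial_simplex=s));v0=o.x
    print(z,m.sum(),o.fun,v0.round(4))
for q in((388,97),(327,147),(460,218),(518,172)): print(atz(D,(300+(q[0]-300)/5-.4,130+q[1]/5-.4),.032).round(4))
```

```text
0.03 270.0 38.0 [ 0.6239 -0.1419 -0.0523]
0.032 270.0 39.390625 [ 0.6219 -0.1392 -0.0613]
0.034 270.0 40.96875 [ 0.6196 -0.1366 -0.0518]
[ 0.6903 -0.1782  0.032 ]
[ 0.6812 -0.1014  0.032 ]
[ 0.5602 -0.0916  0.032 ]
[ 0.5636 -0.1595  0.032 ]
```

```bash
python3 -m creep '[[1,0.7,0.5,0,0,0,-0.1],[1,0.9,0.6,0,0,0,-0.1],[1,0.9,0.6,0,0,0,-0.1],[1,0.9,0.6,0,0,0,-0.1],[1,0.9,0.65,0,0,0,-0.2],[1,0.9,0.6,0,0,0,-0.1],[1,0.5,0.4,0,0,0,-0.1],[1,0,0,0,0,0,0],[1,0,0,-0.9,0,0,0],[1,0,0,-0.9,0,0,0],[1,0,0,-0.6,0,0,0],[1,0,0,0,0,0,0],[1,0,0,0,0,0,0],[1,0,0,0,0,0,0]]'
```

```text
time_s: 17.0
ee_pos: [0.6236, -0.1411, 0.0577]
eef_rot: [0.001, 0.015, 1.0, -0.0]
ft_force: [0.0, 1.0, 0.0]
width: 0.0869
grasp_force: 0.0
```

```bash
python3 -m creep '[[1,0,0,-0.4,0,0,0],[1,0,0,-0.2,0,0,0],[1,0,0,-0.03,0,0,0],[1,0,0,0,0,0,0],[1,0,0,0,0,0,0],[0.3,0,0,0,0,0,0],[0.3,0,0,0,0,0,0],[0.3,0,0,0,0,0,0],[0.3,0,0,0,0,0,0],[0.3,0,0,0,0,0,0],[0.3,0,0,0,0,0,0],[0.3,0,0,0,0,0,0],[0.3,0,0,0,0,0,0],[0.3,0,0,0,0,0,0]]' 50
```

```text
time_s: 18.4
ee_pos: [0.6232, -0.1399, 0.0373]
eef_rot: [0.0, 0.014, 1.0, 0.0]
ft_force: [-0.2, 3.5, 1.1]
width: 0.0354
grasp_force: 50.0
```

```bash
python3 -m creep '[[0.3,0,0,0.2,0,0,0],[0.3,0,0,0.4,0,0,0],[0.3,0,0,0.7,0,0,0],[0.3,0,0,0.8,0,0,0],[0.3,0,0,0.5,0,0,0],[0.3,0,0,0,0,0,0]]'
python3 -c "
from h import *
o=observe();print(o['qpos'],o['moment']);D=vision.get_image('side')
cv2.imwrite('pics/g6.png',cv2.resize(D['color'][90:190,280:380,::-1],None,fx=5,fy=5,interpolation=cv2.INTER_CUBIC))"
```

```text
time_s: 19.0
ee_pos: [0.6241, -0.1411, 0.118]
eef_rot: [0.002, 0.015, 1.0, -0.0]
ft_force: [1.1, -0.3, -5.9]
width: 0.0354
grasp_force: 50.0
[ 3.04178605e-02  4.92444349e-01 -9.58018135e-02  9.32779803e-04
 -9.77677344e-01 -1.63102065e+00] [-0.06783975 -0.15330144  0.03597412]
```

View pics/g6.png

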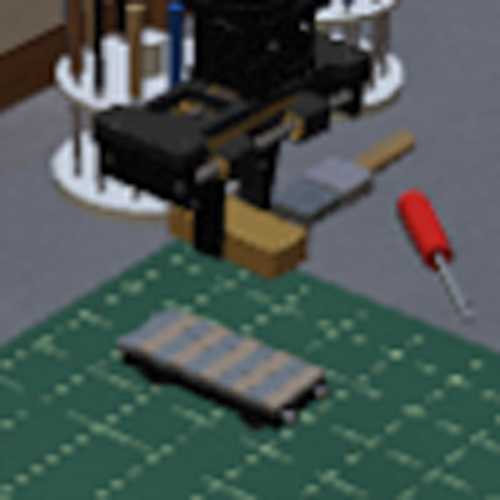

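The bar is gripped level (−5.9 N ≈ 0.6 kg) and the wagon is undisturbed. Carry it to the bar nest, turning by +1.51 rad.

```bash
python3 -m creep '[[0.3,-0.2,0.4,0,0,0,0.5],[0.3,-0.4,0.8,0,0,0,0.9],[0.3,-0.5,0.9,0,0,0,0.98],[0.3,-0.5,0.9,0,0,0,0.98],[0.3,-0.5,0.9,0,0,0,0.98],[0.3,-0.5,0.9,0,0,0,0.98],[0.3,-0.5,0.9,0,0,0,0.98],[0.3,-0.5,0.9,0,0,0,0.98],[0.3,-0.5,0.9,0,0,0,0.98],[0.3,-0.5,0.9,0,0,0,0.98],[0.3,-0.5,0.9,0,0,0,0.98],[0.3,-0.5,0.9,0,0,0,0.98],[0.3,-0.5,0.9,0,0,0,0.98],[0.3,-0.5,0.9,0,0,0,0.98],[0.3,-0.5,0.9,0,0,0,0.98],[0.3,-0.5,0.9,0,0,0,0.98],[0.3,-0.5,0.27,0,0,0,0],[0.3,0,0,0,0,0,0],[0.3,0,0,0,0,0,0],[0.3,0,0,0,0,0,0]]'
python3 -c "
from h import *
o=observe();print(o['qpos'],o['moment'],o['ft_force'])"
```

```text
time_s: 21.05
ee_pos: [0.3801, 0.2807, 0.1147]
eef_rot: [-0.001, -0.675, 0.738, -0.0]
ft_force: [0.5, 0.1, -6.7]
width: 0.0355
grasp_force: 50.0
[ 9.81252694e-01  2.44033225e-01 -5.06298828e-01  1.05713694e-04
 -8.21654536e-01 -1.07024699e+00] [0.04643215 0.00429849 0.0321618 ] [ 0.48092331  0.09293582 -6.71952951]
```

```bash
python3 -m creep '[[0.3,0.3,0.04,-0.5,0,0,0],[0.3,0.16,0,-0.8,0,0,0],[0.3,0,0,-0.6,0,0,0],[0.3,0,0,-0.3,0,0,0],[0.3,0,0,0,0,0,0],[0.3,0,0,0,0,0,0],[0.3,0,0,0,0,0,0]]'
python3 - <<'E'
from fit import *
T=vision.get_image("top");D=vision.get_image("side")
o=observe();p=o["ee_pos"];print(p,o["moment"])
yaw=1.4817;ims=[]
for P,w in((T,(190,210,270,290)),(D,(255,220,335,300))):
    im=cv2.resize(P["color"][w[1]:w[3],w[0]:w[2],::-1],None,fx=5,fy=5,interpolation=cv2.INTER_CUBIC)
    for Q,c in((box(p[0],p[1],yaw,p[2]-.0053,.09,.036,.022),(0,0,255)),(box(.394,.2815,yaw,.004,.104,.05,.005),(255,255,0))):
        for k in(Q[:4],Q[4:]): cv2.polylines(im,[np.round([(proj(P,X)-[w[0]-.5,w[1]-.5])*5-.5 for X in k]).astype(np.int32)],True,c,1)
    ims.append(im)
cv2.imwrite("pics/g7.png",cv2.hconcat(ims))
E
```

```text
time_s: 21.75
ee_pos: [0.3944, 0.2835, 0.0502]
eef_rot: [0.001, -0.675, 0.737, 0.0]
ft_force: [0.8, 1.1, -5.9]
width: 0.0354
grasp_force: 50.0
[0.39414618 0.28333659 0.05010375] [ 0.09645383  0.10208125 -0.04169901]
```

View pics/g7.png

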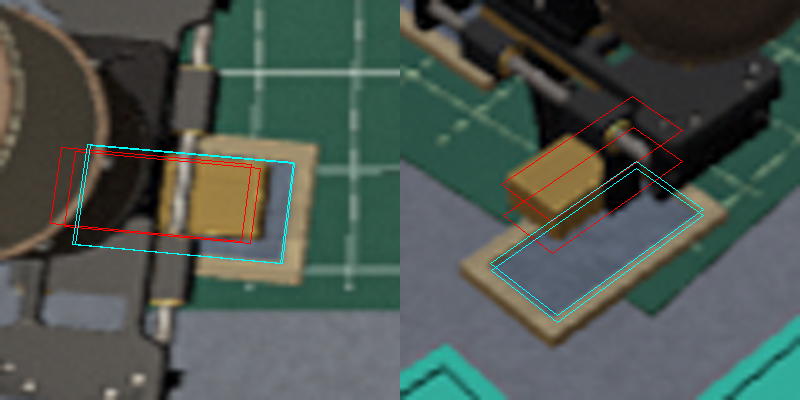

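The overlay shows the bar ≈3 mm towards −y in the grip and the recess outline matching within 1 px. I shift +2 mm in y, lower and release.

```bash
python3 -m creep '[[0.3,-0.03,0.07,-0.4,0,0,0],[0.3,0,0,-0.4,0,0,0],[0.3,0,0,-0.25,0,0,0],[0.3,0,0,-0.12,0,0,0],[0.3,0,0,-0.06,0,0,0],[0.3,0,0,0,0,0,0],[0.3,0,0,0,0,0,0]]'
```

```text
time_s: 22.55
ee_pos: [0.3931, 0.2852, 0.0127]
eef_rot: [0.0, -0.675, 0.737, 0.0]
ft_force: [0.2, 0.3, -6.4]
width: 0.0356
grasp_force: 50.0
```

```bash
python3 -m creep '[[0.3,0,0,-0.04,0,0,0],[0.3,0,0,0,0,0,0],[0.6,0,0,0,0,0,0],[0.6,0,0,0,0,0,0],[0.6,0,0,0,0,0,0],[0.6,0,0,0.3,0,0,0],[0.6,0,0,1,0,0,0],[0.8,0,0,1,0,0,0],[1,0,0,1,0,0,0],[1,0.2,-0.5,0.4,0,0,-0.5],[1,0.5,-0.9,0,0,0,-0.97],[1,0.5,-0.9,0,0,0,-0.98],[1,0.5,-0.9,0,0,0,-0.98],[1,0.5,-0.9,0,0,0,-0.98],[1,0.5,-0.9,0,0,0,-0.98],[1,0,0,0,0,0,0],[1,0,0,0,0,0,0]]'
python3 - <<'E'
from h import *
T=vision.get_image("top");D=vision.get_image("side")
a=T["color"][125:200,360:420,::-1];b=D["color"][130:205,300:360,::-1];c=D["color"][230:305,260:325,::-1]
e=T["color"][215:290,190:265,::-1]
cv2.imwrite("pics/g8.png",cv2.resize(cv2.hconcat([a,b,c,e]),None,fx=3,fy=3,interpolation=cv2.INTER_CUBIC))
print([ (d["at"][1]*640,d["at"][0]*400,d["conf"]) for p in (T,D) for d in vision.find_in(p,"wagon")[:1]])
E
```

```text
time_s: 24.25
ee_pos: [0.4737, 0.1337, 0.1219]
eef_rot: [-0.0, -0.454, 0.891, 0.0]
ft_force: [1.5, 0.2, 0.4]
width: 0.0872
grasp_force: 0.0
[(387.00800000000004, 159.08, 0.58), (332.288, 163.68, 0.6)]
```

View pics/g8.png

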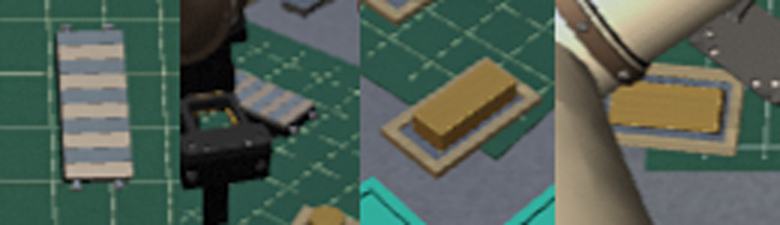

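The bar lies in its recess with a grey margin all round (third and fourth panels), and the wagon is unmoved (first panel). Go to the wagon.

```bash
python3 -m creep '[[1,0.5,-0.89,0,0,0,-0.93],[1,0.5,-0.89,0,0,0,-0.93],[1,0.5,-0.89,0,0,0,-0.93],[1,0.5,-0.89,0,0,0,-0.93],[1,0.5,-0.89,0,0,0,-0.93],[1,0.5,-0.89,0,0,0,-0.93],[1,0.5,-0.89,0,0,0,-0.93],[1,0.5,-0.89,0,0,0,-0.93],[1,0.5,-0.9,0,0,0,-0.93],[1,0.5,-0.9,0,0,0,-0.93],[1,0,0,0,0,0,0],[1,0,0,-0.7,0,0,0],[1,0,0,-1,0,0,0],[1,0,0,-0.6,0,0,0],[1,0,0,0,0,0,0],[1,0,0,0,0,0,0],[1,0,0,0,0,0,0]]'
python3 - <<'E'
from h import *
T=vision.get_image("top");D=vision.get_image("side")
o=observe();p=o["ee_pos"];print(p)
# jaw fingertips' inner faces and tips projected onto the picture
im=cv2.resize(D["color"][120:200,290:370,::-1],None,fx=6,fy=6,interpolation=cv2.INTER_CUBIC)
for s in(-1,1):
    q=proj(D,p+[0,s*.0435,0]);cv2.circle(im,tuple(np.round((q-[289.5,119.5])*6).astype(int).tolist()),4,(0,0,255),1)
cv2.imwrite("pics/g9.png",im)
E
```

```text
time_s: 26.15
ee_pos: [0.6249, -0.1321, 0.0546]
eef_rot: [0.001, -0.008, 1.0, -0.0]
ft_force: [0.7, -0.2, 1.0]
width: 0.087
grasp_force: 0.0
[ 0.62475983 -0.13239537  0.05463248]
```

View pics/g9.png

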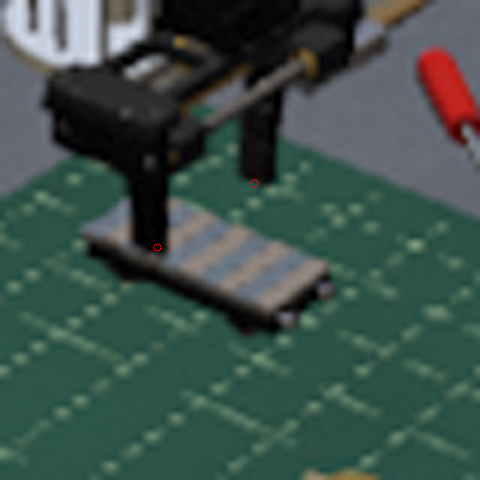

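The jaw straddles the deck in y, and the fingers sit over the middle of the wagon. Descend and grip.

```bash
python3 -m creep '[[1,0,-0.04,-0.5,0,0,0],[1,0,0,-0.4,0,0,0],[1,0,0,-0.3,0,0,0],[1,0,0,-0.12,0,0,0],[1,0,0,0,0,0,0],[1,0,0,0,0,0,0],[0.55,0,0,0,0,0,0],[0.55,0,0,0,0,0,0],[0.55,0,0,0,0,0,0],[0.55,0,0,0,0,0,0],[0.55,0,0,0,0,0,0],[0.55,0,0,0,0,0,0],[0.55,0,0,0,0,0,0],[0.55,0,0,0,0,0,0]]' 25
```

```text
time_s: 27.65
ee_pos: [0.624, -0.1337, 0.0137]
eef_rot: [0.0, -0.007, 1.0, 0.0]
ft_force: [-0.2, 1.7, 2.5]
width: 0.0559
grasp_force: 25.0
```

```bash
python3 -m creep '[[0.55,0,0,0.2,0,0,0],[0.55,0,0,0.6,0,0,0],[0.55,0,0,1,0,0,0],[0.55,0,0,0.8,0,0,0],[0.55,0,0,0.4,0,0,0],[0.55,-0.06,0.5,0,0,0,-0.1],[0.55,-0.06,0.9,0,0,0,-0.1],[0.55,-0.06,1,0,0,0,-0.1],[0.55,-0.06,1,0,0,0,-0.1],[0.55,-0.06,1,0,0,0,-0.1],[0.55,-0.06,1,0,0,0,-0.1],[0.55,-0.06,1,0,0,0,-0.1],[0.55,-0.06,1,0,0,0,-0.1],[0.55,-0.06,1,0,0,0,-0.07],[0.55,-0.06,1,0,0,0,0],[0.55,-0.06,0.7,0,0,0,0],[0.55,0,0.3,0,0,0,0],[0.55,0,0,0,0,0,0],[0.55,0,0,0,0,0,0]]'
```

```text
time_s: 29.55
ee_pos: [0.6036, 0.1772, 0.1029]
eef_rot: [-0.001, 0.037, 0.999, -0.0]
ft_force: [-0.4, 0.8, -1.4]
width: 0.0558
grasp_force: 25.0
```

```bash
python3 -m creep '[[0.55,0,0.03,-0.5,0,0,0],[0.55,0,0,-0.8,0,0,0],[0.55,0,0,-0.6,0,0,0],[0.55,0,0,-0.4,0,0,0],[0.55,0,0,-0.1,0,0,0],[0.55,0,0,0,0,0,0],[0.55,0,0,0,0,0,0]]'
python3 - <<'E'
from h import *
T=vision.get_image("top");D=vision.get_image("side")
a=T["color"][110:220,210:320,::-1];b=D["color"][150:260,205:315,::-1]
cv2.imwrite("pics/g10.png",cv2.resize(cv2.hconcat([a,b]),None,fx=3.6,fy=3.6,interpolation=cv2.INTER_CUBIC))
E
```

```text
time_s: 30.25
ee_pos: [0.6048, 0.1791, 0.0325]
eef_rot: [0.001, 0.037, 0.999, 0.0]
ft_force: [1.2, 0.8, -2.1]
width: 0.0554
grasp_force: 25.0
```

View pics/g10.png

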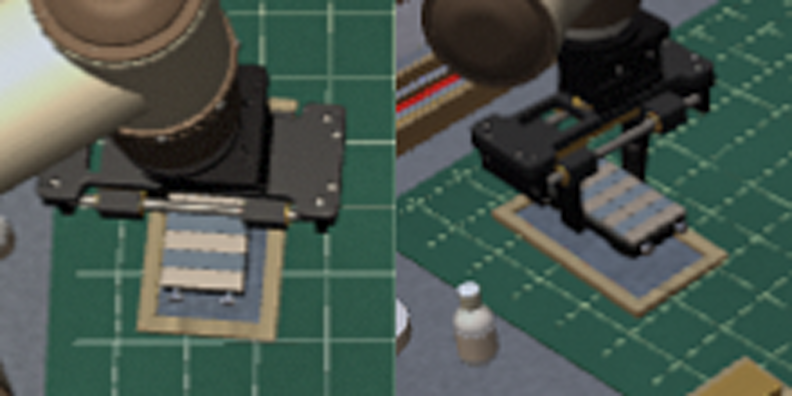

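Run:
```python
from fit import *
T=vision.get_image("top");o=observe();p=o["ee_pos"];print(p)
z=lambda Q:[np.round((proj(T,X)-[209.5,109.5])*3.6,0).tolist() for X in Q]
print("deck",z(box(p[0],p[1],-.074,p[2]-.0137+.014,.13,.056,.018)[4:]))
print("recess",z(box(.604,.1785,-.072,.004,.156,.074,.005)),"outer",z(box(.604,.1785,-.072,0,.18,.098,.009)[4:]))
```

```text
[0.60459834 0.17927992 0.03250577]
deck [[239.0, 291.0], [257.0, 111.0], [177.0, 105.0], [158.0, 285.0]]
recess [[258.0, 325.0], [277.0, 118.0], [177.0, 111.0], [155.0, 318.0], [257.0, 324.0], [277.0, 116.0], [176.0, 109.0], [154.0, 316.0]] outer [[273.0, 341.0], [294.0, 102.0], [162.0, 92.0], [135.0, 332.0]]
```

The wagon hangs over the cradle, with deck corners at (245, 292), (162, 289) and plate corners within ≈1 px of prediction. Set it down slowly.

```bash
python3 -m creep '[[0.55,0,0,-0.2,0,0,0],[0.55,0,0,-0.12,0,0,0],[0.55,0,0,-0.05,0,0,0],[0.55,0,0,-0.03,0,0,0],[0.55,0,0,-0.02,0,0,0],[0.55,0,0,0,0,0,0],[0.55,0,0,0,0,0,0],[0.55,0,0,0,0,0,0]]'
```

```text
time_s: 31.2
ee_pos: [0.6041, 0.179, 0.019]
eef_rot: [0.0, 0.037, 0.999, 0.0]
ft_force: [-0.6, -0.5, -2.3]
width: 0.0557
grasp_force: 25.0
```

```bash
python3 -m creep '[[0.55,0,0,-0.02,0,0,0],[0.55,0,0,-0.02,0,0,0],[0.55,0,0,0,0,0,0],[0.55,0,0,0,0,0,0]]'
```

```text
time_s: 31.6
ee_pos: [0.604, 0.179, 0.0176]
eef_rot: [-0.0, 0.037, 0.999, -0.0]
ft_force: [0.4, 0.1, -2.7]
width: 0.0556
grasp_force: 25.0
```

```bash
python3 -m creep '[[0.7,0,0,0,0,0,0],[0.8,0,0,0,0,0,0],[0.8,0,0,0,0,0,0],[0.8,0,0,0,0,0,0],[0.8,0,0,0.3,0,0,0],[0.8,0,0,0.8,0,0,0],[0.8,0,0,1,0,0,0],[0.8,0,0,1,0,0,0],[0.8,0,0,1,0,0,0],[0.8,0,0,1,0,0,0],[0.8,0,-1,0,0,0,0],[0.8,0,-1,0,0,0,0],[0.8,0,-1,0,0,0,0],[0.8,0,-1,0,0,0,0],[0.8,0,-1,0,0,0,0],[0.8,0,-1,0,0,0,0],[0.8,0,-1,0,0,0,0],[0.8,0,-1,0,0,0,0],[0.8,0,0,0,0,0,0],[0.8,0,0,0,0,0,0]]'
python3 - <<'E'
from h import *
T=vision.get_image("top");D=vision.get_image("side")
a=T["color"][100:300,180:380,::-1];b=D["color"][130:330,220:420,::-1]
cv2.imwrite("pics/g11.png",cv2.resize(cv2.hconcat([a,b]),None,fx=2,fy=2,interpolation=cv2.INTER_CUBIC))
E
```

```text
time_s: 33.6
ee_pos: [0.604, -0.0615, 0.1713]
eef_rot: [0.0, 0.037, 0.999, 0.0]
ft_force: [0.3, 0.1, 0.0]
width: 0.0698
grasp_force: 0.0
```

View pics/g11.png

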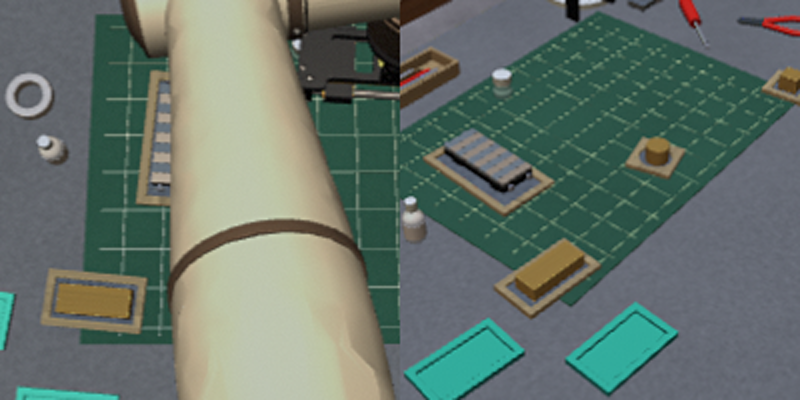

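Wagon in the cradle (side crop ≈ (490, 160)), bar, round and square in their nests, jar and bottle standing where they were, arm clear. Handing in.

```bash
python3 -c "
from plant import r
print(r.finish_job())"
```

```text
the job is handed in; nothing more can be done
None
```

I handed the job in at about 34 s: in the last pictures the round, square and bar weights lie in their own nests, the wagon stands released in its cradle, and the jar and glue bottle are where they were; no verdict was returned.

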